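Start the brass wing screw square with the wing-screw driver

TASK

On the model bench, take the orange wing-screw driver and set it upright over the brass wing screw, its slot over the two wings and its collar flat on the metal plate, before you turn anything. Then turn the driver clockwise (seen from above) until the screw has made about an eighth of a turn or more, and leave the driver standing upright over the screw. Leave the black wing screw alone.

Things in the scene. Friction and masses are not known exactly. Their poses are not given: they have to be found in the camera images.
- driver_grip (a point): Middle of the orange driver's flat paddle handle (50 long x, 22 thick y, 60 high), which is to be gripped across y, 78 above the bottom rim. Loose, upright, 110 tall, 160 g. Below the paddle a 58 x 64 collar, 44 high, with a slot 22 wide, 32 deep through its underside, open at both ends along x, in line with the paddle. z up; a half turn makes no difference. Sizes in mm.
- brass_head (a point): On the axis of the upright brass wing screw, mid-height of its wings, 18 mm above a flat metal plate (its top 28 mm over the bench) on a fixed wooden plinth 150 x 104 mm. Wings along x: 44 mm span, 8 thick, tops 27 above the plate. A 30 mm high tab stands on the plate 83 mm off along the starting +x. With the collar flat on the plate, driver_grip is 60 mm above this point. z up.
- brass_screw (a joint): Turn of the brass screw, rad: 0 at the start, grows clockwise seen from above, cannot go below 0, stays where left; stiff, about 0.1 N m. In the slot the wings have 7 mm of room on each side, so from lined up the driver turns about 20 degrees before they follow. Loose things around are under 120 mm high.
- black_screw (a joint): Turn of the black wing screw, rad, 0 at the start, grows clockwise. Same size, on an identical plinth beside the brass one's (either side); not to be turned.
There are look-alikes about, which are no part of the job. What is shaped like the part that bears brass_head but turquoise is not meant. Leave any turquoise look-alike of the part that bears black_screw alone.

How it is judged (in metres and radians):
On the way:
1. the driver stands squarely over the brass screw, collar on the plate, before the screw is turned (horizontal distance between driver_grip and brass_head below 0.015 m and z of driver_grip in the frame of brass_head below 0.068 m and angle between driver_grip's own z axis and vertical below 0.175 rad and value of joint brass_screw below 0.25 rad), for 0.2 s.
At the end, for the whole second after the job is handed in: The brass screw has turned clockwise by more than 0.6 rad and rests; the driver stands released over it, upright within 10 degrees, its axis within 15 mm of the screw's, its collar within 8 mm of the plate; the black screw has turned less than 0.2 rad (value of joint brass_screw above 0.6 rad and horizontal distance between driver_grip and brass_head below 0.015 m and z of driver_grip in the frame of brass_head below 0.068 m and angle between driver_grip's own z axis and vertical below 0.175 rad and velocity of joint brass_screw below 0.05 rad/s and value of joint black_screw below 0.2 rad); the robot touches nothing.
It fails at once if the brass screw is turned by more than 0.25 rad while the driver is not square over it (20 mm, 12 degrees, 20 mm off the plate) (value of joint brass_screw above 0.25 rad and (horizontal distance between driver_grip and brass_head above 0.02 m or angle between driver_grip's own z axis and vertical above 0.21 rad or z of driver_grip in the frame of brass_head above 0.08 m)).
It fails at once if the black screw is turned (value of joint black_screw above 0.2 rad).
It also fails if it takes over 45 s, if anything falls off the work surface, if the arm or the gripper's body presses on something with over 40 N, if the wrist force passes 120 N, or if a joint passes its speed limit or range.

ROBOT

A 6-joint arm with a two-finger parallel gripper is mounted at the origin on the work surface. World frame = base frame: x ahead of the robot, y to its left, z up, the work surface at z = 0. Lengths are in mm, angles in rad, forces in N, time in s.
With the tool pointing down it reaches from about 250 to 725 mm from the base axis. Payload 4 kg.
Tool frame: the origin (TCP) lies on the centre line of the jaws, within the pads' length; the fingertips stand 14 mm ahead of it and the grasp point (between the pads) lies 5 mm behind it (robot.finger_overhang is the distance from the TCP to the fingertips, in mm); x points along the fingers, y is the direction in which the jaws open and shut, and the axes are right-handed (so a half turn about x gives the same grasp; the last joint's range is limited). The gripper opens to 85 mm and grips with 20 to 120 N. Pads are 22 mm wide; open, the fingers measure 114 mm over their backs; the gripper's body (76 mm by 85 mm) begins 54 mm behind the grasp point. The pads swing forward as they close: fully open they stand 13 mm farther back than shut.
Start: joints at [1.267, 0.241, 0.005, 1.335, 0, 1.571], TCP at [149.572, 477.103, 245.306] pointing down, gripper open.
Joint ranges: [-2.72, 2.72], [-1.05, 1.87], [-1.09, 1.28], [-1.99, 2.15], [-1.42, 1.44], [-3.14, 3.14]. Speed limits (rad/s): [2.79, 2.79, 3.14, 3.14, 3.14, 3.14].

INTERFACE

Orientations are given as a unit quaternion [x, y, z, w].
In Python, from workcell import robot, camera, camera_model, spotter gives the robot as it stands. The module is installed in compiled form; this text tells all that it offers.
- The arm moves only by the tool apply_moves, never from a script. Its argument "increments" is one flat list of numbers, 7 for each row, row after row: the closure, from -1 (fully open) to 1 (shut), so that 0 is half open, then the shift along the tool's x, y, z in units of 40 mm (1.0 is 40 mm), then the turn, a rotation vector about the tool's x, y, z in units of 6 degrees (1.0 is 6 degrees). In form: [hand, tx, ty, tz, rx, ry, rz, hand, tx, ty, tz, rx, ry, rz, ...]. A call has 1 to 12 rows; each row is the pose to reach, as a shift and turn from the pose commanded when the call began, along the tool's axes at that moment; what a row does not reach only later rows make up. A row lasts 1/12 s, in which the tool goes at most 41.7 mm and 7.16 degrees, less where a joint would pass 70% of its speed; a pose out of reach is approached as far as the arm can. A call with a gripper value outside its range is refused whole. The fingers move at their own pace and stop on an object; "grip_force" is the grip in N (left out, the last holds). Time passes only in rows, so rows that repeat a pose let the fingers close. It gives the time, the measured TCP pose, the force and the opening at its end, in the units of the state.
- robot.sense(): the state, without advancing time (a new reading comes with each control period).
- camera(name): name is "scene" or "top" or "wrist"; returns (picture, depth): 420x560x3 uint8, blue, green, red; 420x560 float32, mm along the optical axis (not along the pixel's ray), 0 where there is no reading.
- camera_model(name): a dict with "fx", "fy", "cx", "cy" (pixels), "rvec" (rotation vector, rad) and "tvec" (3), from world to camera coordinates, as OpenCV has them. Camera axes: x right, y down, z forward; pixel columns grow to the right and rows downward; lengths in mm; the calibration is good to about 2 mm. A picture is of the moment at which its call begins: read the wrist's pose just before it. camera_model takes no time and is no camera call; for the wrist camera it gives the pose at the moment of the call.
- robot.hand_in(): hands the job in, once; it reports no verdict.
Trained networks look in the newest picture that a camera, given by its name, has taken for a name from the list of things; names that differ only in an ending like _2 or _b are one class to them, and where a whole thing is asked for, a point or a joint stands for the part that bears it (a point fixed in the world has none). Each returns a list of dicts, best first, with "p" (0 to 1); they miss things now and then, are a little off and sometimes report something else, mostly with a low value. They report only what shows in the picture. A call takes as long as a camera call. They do not tell look-alikes from the thing itself.
- spotter.recognise(camera, target): "position" ([column, row] in pixels, amid what is visible of it).
- spotter.regions_of(camera, target): "mask" (420x560 bool, what is visible of it) and "position" ([column, row] in pixels, amid what is visible of it).
The state is a dict: "time_s": time; "joints": joint angles; "joint_vel": joint speeds; "joint_torque": joint torques, N m; "ee_pos": TCP position; "tool_rot": TCP orientation; "ft_force": force on the tool from outside, world axes, zero at the start; "moment": the same for the moment, N m; "grip_width": finger opening in mm.
Only numpy, scipy, OpenCV 4.12 (cv2) and the standard library are available. Lean on these libraries where they do the work, as an engineer would, in place of code of your own. Each camera call takes 0.05 s, during which the arm holds its last target.

## Working session

There is one attempt and no reset: what is moved stays moved. The work goes in short steps, Python scripts to look and compute and a tool call to move; the robot and the scene stay as the last step left them, time stands still between calls to the robot, and variables do not carry over. Pictures are saved under pics/ and viewed, and the job is handed in when it is done.

Besides the shell and the picture viewer there is one more tool, called after ">>>" as a command line: name --argument value ..., lists and objects as JSON in quotes. apply_moves: Moves the arm, as the interface text tells. Its arguments: {"type":"object","properties":{"increments":{"type":"array"},"grip_force":{"type":"number"}},"required":["increments"]}

```bash
mkdir -p pics
cat > h.py <<'E'
import numpy as np, cv2
from workcell import robot, camera, camera_model, spotter
from scipy.spatial.transform import Rotation as R
def cam(n):
    m=camera_model(n); return m
def unproj(m,depth):
    v,u=np.mgrid[0:420,0:560]
    P=np.stack([(u-m['cx'])/m['fx']*depth,(v-m['cy'])/m['fy']*depth,depth],-1)
    Rm=R.from_rotvec(np.array(m['rvec']).ravel()).as_matrix()
    return (P-np.array(m['tvec']).ravel())@Rm
def shot(n,f):
    m=cam(n); im,d=camera(n); cv2.imwrite(f'pics/{f}.png',im); np.savez(f'{f}.npz',im=im,d=d,P=unproj(m,d)); return im,d,unproj(m,d)
E
python3 - <<'E'
from h import *
s=robot.sense(); print(s)
for n in ['scene','top','wrist']:
    shot(n,n+'0')
    print(n,cam(n))
    for t in ['driver_grip','brass_head','black_screw']:
        print(t,[(r['position'],round(r['p'],2)) for r in spotter.recognise(n,t)])
E
```

```text
{'time_s': 0.0, 'joints': array([1.26698315e+00, 2.41405879e-01, 3.71286671e-03, 1.33521256e+00,
       1.61279976e-05, 1.57082390e+00]), 'joint_vel': array([-0.00080738,  0.00140131,  0.00064326, -0.00014242, -0.0004301 ,
        0.00106243]), 'joint_torque': array([ 2.50978492e-04, -3.72319329e+01,  2.52406955e+01,  1.68595836e-02,
        7.57170574e-05, -2.07733500e-06]), 'ee_pos': array([149.39247175, 476.51734478, 244.41215122]), 'tool_rot': array([ 0.10627485,  0.6990806 , -0.10774741,  0.69884366]), 'ft_force': array([-0.80276222,  0.12407821,  0.23463468]), 'moment': array([0.01831456, 0.03666716, 0.00561581]), 'grip_width': 85.4643803951211}
scene {'fx': 396.2080572349575, 'fy': 396.2080572349575, 'cx': 278.63887055094807, 'cy': 210.30732334113029, 'rvec': array([ 2.23223673,  1.44498292, -0.39471587]), 'tvec': array([-180.90517627, -280.71612267, 1107.09571929])}
driver_grip [([170.3, 336.6], 0.93)]
brass_head [([385.2, 133.6], 0.61)]
black_screw [([115.5, 183.3], 0.69)]
top {'fx': 505.25738208847673, 'fy': 505.25738208847673, 'cx': 276.2582474796841, 'cy': 208.12544971774506, 'rvec': array([ 2.16825742, -2.20160894,  0.09271456]), 'tvec': array([  28.32579135,  395.78821378, 1251.81537196])}
driver_grip [([397.8, 141.4], 0.69)]
brass_head [([163.0, 164.8], 0.62)]
black_screw [([413.1, 297.9], 0.44)]
wrist {'fx': 297.79051888366956, 'fy': 297.79051888366956, 'cx': 278.6913492608115, 'cy': 205.2743539664911, 'rvec': array([-2.31957151, -1.70477388, -0.26986591]), 'tvec': array([-500.15273275,  -39.43947969,  378.77655477])}
driver_grip []
brass_head [([225.8, 307.2], 0.8)]
black_screw []
```

View pics/scene0.png

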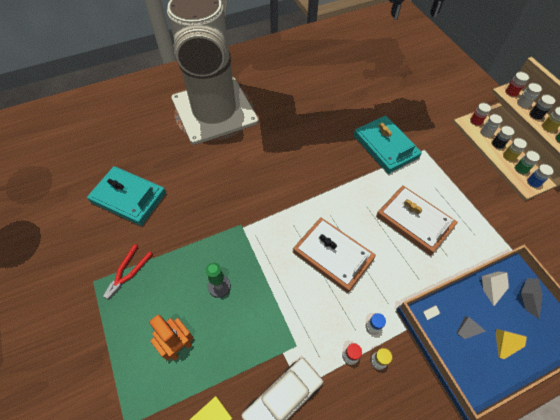

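View pics/top0.png

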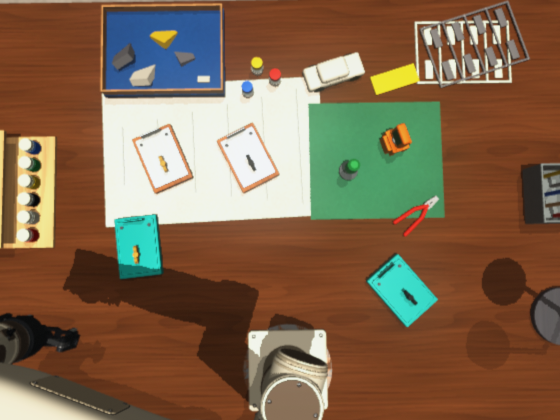

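View pics/wrist0.png

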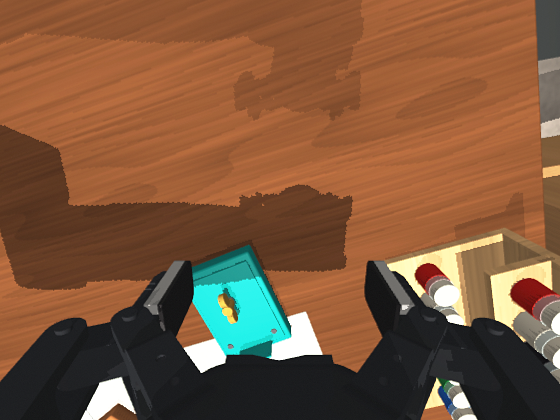

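The candidates in the top view are:
- Brass screw: (163,163) on a wooden plinth with a metal plate, or (137,252) on a turquoise block. The wooden one fits the description.
- Black screw: (251,162) on the wooden plinth beside the brass one's, and (408,297) on turquoise. Both are to be left alone.
- Driver: (397,140) is the only orange one. The green thing at (350,168) is something else.

Next I'll confirm these in an enlarged crop and measure.

Run:
```python
from h import *
z=np.load('top0.npz'); im=z['im']; P=z['P']
a=cv2.resize(im[115:205,120:210],(400,400),interpolation=cv2.INTER_CUBIC)
b=cv2.resize(im[95:185,350:440],(400,400),interpolation=cv2.INTER_CUBIC)
cv2.imwrite('pics/crop1.png',np.hstack([a,b]))
hsv=cv2.cvtColor(im,cv2.COLOR_BGR2HSV)
# driver
m=(hsv[...,0]>5)&(hsv[...,0]<16)&(hsv[...,1]>180)&(hsv[...,2]>100); m[:, :375]=0;m[:,420:]=0;m[:115]=0;m[165:]=0
Q=P[m]; print('orange',m.sum(),Q[:,2].min(),Q[:,2].max())
hist=np.histogram(Q[:,2],bins=12); print(hist)
for lo,hi in [(100,130),(35,60)]:
    q=Q[(Q[:,2]>lo)&(Q[:,2]<hi)]
    if len(q)>5: print(lo,q.mean(0),cv2.minAreaRect(q[:,:2].astype(np.float32)))
# plinth
for n,(c,r) in {'brass':(163,163),'black':(251,162)}.items():
    S=P[r-45:r+45,c-45:c+45].reshape(-1,3)
    q=S[(S[:,2]>20)&(S[:,2]<34)]; print(n,'plate',np.median(q[:,2]),cv2.minAreaRect(q[:,:2].astype(np.float32)))
    q=S[(S[:,2]>44)]; 
    print(len(q)); print(np.round(q).astype(int).tolist()[:60])
```

```text
orange 316 -5.640298136072879 113.6310877131223
(array([  2,   0,   3,   2, 110,  73,   6,   3,   4,   4,  11,  98]), array([ -5.64029814,   4.29898402,  14.23826617,  24.17754833,
        34.11683048,  44.05611263,  53.99539479,  63.93467694,
        73.8739591 ,  83.81324125,  93.7525234 , 103.69180556,
       113.63108771]))
100 [ 557.20934727 -278.9889802   107.96238995] ((560.016357421875, -279.7403259277344), (49.464820861816406, 20.610103607177734), 19.684730529785156)
35 [ 550.69076948 -266.51135075   43.58730339] ((551.6901245117188, -270.2860412597656), (63.426395416259766, 44.38677978515625), 46.883548736572266)
brass plate 27.386243440917355 ((525.2584838867188, 306.88873291015625), (150.78370666503906, 104.47952270507812), 22.84835433959961)
154
[[298, 32, 1279], [298, 32, 1279], [298, 32, 1279], [595, 313, 53], [595, 310, 54], [591, 316, 60], [592, 315, 55], [592, 312, 58], [592, 310, 56], [594, 309, 50], [298, 32, 1279], [298, 32, 1279], [298, 32, 1279], [589, 321, 60], [590, 319, 57], [588, 316, 62], [590, 315, 56], [591, 313, 50], [592, 312, 47], [592, 309, 47], [587
[... 1037 characters left out ...]
04, 48], [589, 102, 47], [298, 32, 1279], [584, 118, 59], [584, 116, 59], [584, 113, 58], [584, 111, 58], [586, 109, 51], [586, 107, 49], [581, 123, 62], [581, 121, 58], [582, 119, 56], [581, 116, 59], [583, 114, 49], [585, 112, 44], [580, 129, 53], [579, 126, 60], [580, 124, 54], [581, 121, 51], [581, 119, 47], [582, 117, 46], [298, 32, 1279], [576, 133, 62], [577, 131, 58], [576, 128, 60], [577, 126, 56], [578, 124, 50], [574, 138, 59], [574, 136, 57], [575, 133, 56], [575, 131, 54], [575, 129, 54], [577, 127, 46], [573, 143, 55], [572, 141, 57], [572, 138, 59], [573, 136, 50], [574, 134, 48], [574, 132, 46], [570, 141, 56], [571, 139, 52], [570, 142, 44], [298, 32, 1279], [298, 32, 1279]]
```

View pics/crop1.png

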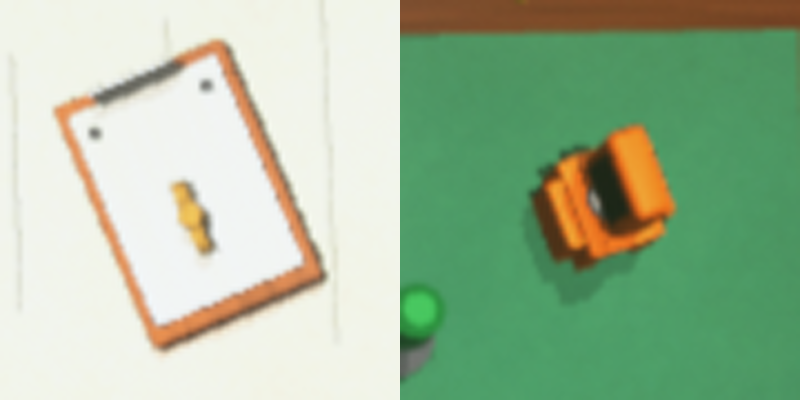

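```bash
cat >> h.py <<'E'
U=np.array([40,40,40,6,6,6.])
def down(yaw):  # tool x down, tool y at yaw (deg) in world
    y=np.array([np.cos(np.radians(yaw)),np.sin(np.radians(yaw)),0]); x=np.array([0,0,-1.]); return R.from_matrix(np.stack([x,y,np.cross(x,y)],1))
def cmd(p,yaw,s=None):
    s=s or robot.sense(); R0=R.from_quat(s['tool_rot']); 
    t=R0.inv().apply(np.array(p)-s['ee_pos']); r=np.degrees((R0.inv()*down(yaw)).as_rotvec())
    return np.round(t/40,3),np.round(r/6,3)
def st():
    s=robot.sense(); M=R.from_quat(s['tool_rot']).as_matrix(); print('t',s['time_s'],'p',s['ee_pos'].round(1),'yawY',np.degrees(np.arctan2(M[1,1],M[0,1])).round(2),'tilt',np.degrees(np.arccos(-M[2,0])).round(2),'q',s['joints'].round(3),'f',s['ft_force'].round(1),'w',s['grip_width'].round(1)); return s
E
python3 - <<'E'
from h import *
s=st(); print(R.from_quat(s['tool_rot']).as_matrix().round(3))
for yaw in (110,-70): print(cmd((560,-280,215),yaw,s))
z=np.load('top0.npz'); im=z['im']; P=z['P']
hsv=cv2.cvtColor(im,cv2.COLOR_BGR2HSV)
m=(hsv[...,1]>90)&(hsv[...,0]>12)&(hsv[...,0]<32); m[:145]=0;m[180:]=0;m[:,150:175].any(); m[:,:152]=0;m[:,175:]=0
v,u=np.nonzero(m);print(len(u),u.mean(),v.mean(),P[m][:,2].round())
# ray to z=50
mm=cam('top'); Rm=R.from_rotvec(mm['rvec']).as_matrix(); C=-Rm.T@mm['tvec']
d=np.stack([(u-mm['cx'])/mm['fx'],(v-mm['cy'])/mm['fy'],np.ones(len(u))],1)@Rm
p=C+d*((50-C[2])/d[:,2])[:,None]; print(p.mean(0),cv2.minAreaRect(p[:,:2].astype(np.float32)))
c=np.cov(p[:,:2].T); w,V=np.linalg.eigh(c); print(np.degrees(np.arctan2(V[1,1],V[0,1])))
E
```

```text
Traceback (most recent call last):
  File "h.py", line 21, in st
    s=robot.sense(); M=R.from_quat(s['tool_rot']).as_matrix(); print('t',s['time_s'],'p',s['ee_pos'].round(1),'yawY',np.degrees(np.arctan2(M[1,1],M[0,1])).round(2),'tilt',np.degrees(np.arccos(-M[2,0])).round(2),'q',s['joints'].round(3),'f',s['ft_force'].round(1),'w',s['grip_width'].round(1)); return s
                                                                                                                                                                                                                                                                           ^^^^^^^^^^^^^^^^^^^^^
AttributeError: 'float' object has no attribute 'round'
```

```bash
sed -i "s/s\['grip_width'\].round(1)/round(s['grip_width'],1)/" h.py
python3 - <<'E'
from h import *
s=st(); print(R.from_quat(s['tool_rot']).as_matrix().round(3))
for yaw in (110,-70): print(cmd((560,-280,215),yaw,s))
z=np.load('top0.npz'); im=z['im']; P=z['P']
hsv=cv2.cvtColor(im,cv2.COLOR_BGR2HSV)
m=(hsv[...,1]>90)&(hsv[...,0]>12)&(hsv[...,0]<32); m[:145]=0;m[180:]=0; m[:,:152]=0;m[:,175:]=0
v,u=np.nonzero(m);print(len(u),u.mean(),v.mean(),P[m][:,2].round())
mm=cam('top'); Rm=R.from_rotvec(mm['rvec']).as_matrix(); C=-Rm.T@mm['tvec']
d=np.stack([(u-mm['cx'])/mm['fx'],(v-mm['cy'])/mm['fy'],np.ones(len(u))],1)@Rm
p=C+d*((50-C[2])/d[:,2])[:,None]; print(p.mean(0),cv2.minAreaRect(p[:,:2].astype(np.float32)))
c=np.cov(p[:,:2].T); w,V=np.linalg.eigh(c); print(np.degrees(np.arctan2(V[1,1],V[0,1])))
E
```

```text
t 0.6 p [149.6 477.1 245.3] yawY 72.59 tilt 0.0 q [1.267 0.241 0.005 1.335 0.    1.571] f [-0.4 -0.1 -0.2] w 84.7
[[-0.     0.299  0.954]
 [-0.     0.954 -0.299]
 [-1.    -0.    -0.   ]]
(array([  0.758, -14.991,  15.453]), array([-6.234, -0.   ,  0.   ]))
(array([  0.758, -14.991,  15.453]), array([23.766,  0.   ,  0.   ]))
64 162.71875 163.46875 [  53.   52.   53.   56.   55.   50.   58.   53.   54.   57.   54.   51.
   55.   47.   53.   44.   55.   59.   55.   52.   55.   50.   52.   50.
   51.   53.   43.   54.   57.   53.   54.   55.   52. 1279.   58.   53.
   54.   50.   58.   53.   53.   55.   52.   47.   51.   57.   54.   56.
   55.   52.   54.   59.   50.   57.   57.   53.   54.   53.   52.   53.
   49.   49.   51.   51.]
[507.5019487  299.27694943  50.        ] ((507.24224853515625, 298.8804931640625), (39.35813903808594, 12.854836463928223), 33.19375228881836)
-157.7084775893527
```

>>> apply_moves --increments '[-1, 0, -0.8, 0.8, -1, 0, 0, -1, 0, -1.4, 1.4, -2, 0, 0]'

```text
time_s: 0.77
ee_pos: [186.1, 406.8, 244.7]
tool_rot: [0.03, 0.706, -0.031, 0.706]
ft_force: [1.7, -0.3, 0.4]
grip_width: 85.4
```

Run:
```python
from h import *
s=st()
for yaw in (110,-70): print(cmd((560,-280,215),yaw,s))
```

```text
t 0.7667 p [186.1 406.8 244.7] yawY 85.08 tilt 0.05 q [ 1.142  0.137 -0.125  1.309 -0.     1.228] f [ 1.7 -0.3  0.4] w 85.4
(array([  0.758, -16.303,  10.786]), array([-4.154e+00, -1.000e-03,  9.000e-03]))
(array([  0.758, -16.303,  10.786]), array([2.5846e+01, 1.2000e-02, 1.0000e-03]))
```

>>> apply_moves --increments '[-1, 0.1, -1.0, 0.66, -0.5, 0, 0, -1, 0.2, -2.0, 1.32, -1, 0, 0, -1, 0.3, -3.0, 1.98, -1.5, 0, 0, -1, 0.4, -4.0, 2.64, -2, 0, 0, -1, 0.5, -4.8, 3.2, -2.5, 0, 0, -1, 0.6, -5.6, 3.7, -3, 0, 0, -1, 0.6, -6.4, 4.2, -3.5, 0, 0, -1, 0.6, -7.2, 4.8, -4, 0, 0, -1, 0.6, -8.0, 5.3, -4.1, 0, 0, -1, 0.6, -8.8, 5.8, -4.1, 0, 0, -1, 0.6, -9.6, 6.3, -4.1, 0, 0, -1, 0.6, -10.4, 6.9, -4.1, 0, 0]'

```text
time_s: 1.77
ee_pos: [421.8, -35.2, 221.7]
tool_rot: [-0.118, 0.697, 0.118, 0.698]
ft_force: [2.1, 1.3, 0.6]
grip_width: 85.2
```

Run:
```python
from h import *
s=st()
print(cmd((555,-278,215),110,s))
```

```text
t 1.7667 p [421.8 -35.2 221.7] yawY 109.15 tilt 0.04 q [-0.083  0.102 -0.227  1.241  0.    -0.418] f [2.1 1.3 0.6] w 85.2
(array([ 0.168, -6.826,  1.155]), array([-0.142,  0.007,  0.001]))
```

>>> apply_moves --increments '[-1, 0, -0.8, 0.14, 0, 0, 0, -1, 0, -1.6, 0.28, 0, 0, 0, -1, 0, -2.4, 0.4, 0, 0, 0, -1, 0, -3.2, 0.5, 0, 0, 0, -1, 0, -4.0, 0.68, 0, 0, 0, -1, 0, -4.8, 0.8, 0, 0, 0, -1, 0, -5.6, 0.95, 0, 0, 0, -1, 0, -6.3, 1.1, 0, 0, 0, -1, 0, -6.8, 1.15, 0, 0, 0, -1, 0, -6.8, 1.15, 0, 0, 0, -1, 0, -6.8, 1.15, 0, 0, 0]'

```text
time_s: 2.68
ee_pos: [554.4, -275.6, 220.4]
tool_rot: [-0.117, 0.698, 0.118, 0.697]
ft_force: [-0.6, -0.4, 0.0]
grip_width: 85.3
```

Run:
```python
from h import *
s=st()
im,d,P=shot('wrist','wrist1')
hsv=cv2.cvtColor(im,cv2.COLOR_BGR2HSV)
m=(hsv[...,0]>5)&(hsv[...,0]<16)&(hsv[...,1]>180)&(hsv[...,2]>60)&(P[...,2]<125)
Q=P[m]; print(np.histogram(Q[:,2],bins=12,range=(0,120)))
for lo,hi in [(106,114),(40,48)]:
    q=Q[(Q[:,2]>lo)&(Q[:,2]<hi)]
    if len(q)>5: print(lo,q.mean(0),cv2.minAreaRect(q[:,:2].astype(np.float32)))
```

```text
t 2.6833 p [ 554.4 -275.6  220.4] yawY 109.1 tilt 0.07 q [-0.461  0.493  0.308  1.387  0.    -0.795] f [-0.6 -0.4  0. ] w 85.3
(array([ 326,   46,   79,   87, 1215,   24,   48,   54,   53,   66, 1010,
        150]), array([  0.,  10.,  20.,  30.,  40.,  50.,  60.,  70.,  80.,  90., 100.,
       110., 120.]))
106 [ 563.51501583 -280.93259706  108.92508138] ((561.861083984375, -281.6499328613281), (47.725040435791016, 21.26377296447754), 19.283342361450195)
40 [ 558.44798576 -274.16596248   43.34902754] ((642.8737182617188, -120.44903564453125), (429.22674560546875, 70.52488708496094), 63.55773162841797)
```

View pics/wrist1.png

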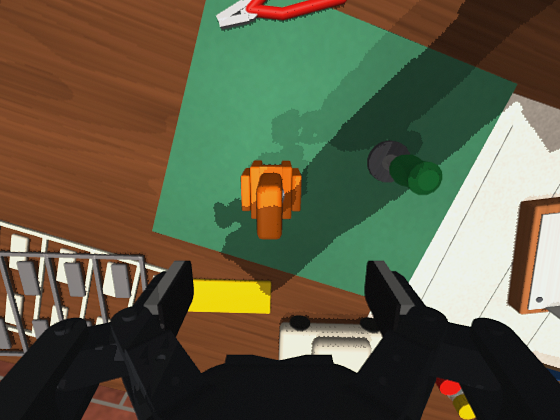

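The driver stands upright at wrist pixel (270,205). Wrist and top views agree within 2 mm, at about (561,-281) with yaw 19.5°. Nothing is in the way of the fingers.

Run:
```python
from h import *
s=st()
print(cmd((561,-280.7,73),109.5,s))
```

```text
t 2.7333 p [ 554.2 -274.6  220.7] yawY 109.16 tilt 0.08 q [-0.46   0.492  0.307  1.388  0.    -0.795] f [0.5 0.1 0. ] w 85.2
(array([ 3.692, -0.203,  0.114]), array([-0.057, -0.007, -0.011]))
```

>>> apply_moves --increments '[-1, 0, -0.2, 0.11, 0, 0, 0, -1, 0.6, -0.2, 0.11, 0, 0, 0, -1, 1.3, -0.2, 0.11, 0, 0, 0, -1, 2.0, -0.2, 0.11, 0, 0, 0, -1, 2.6, -0.2, 0.11, 0, 0, 0, -1, 3.1, -0.2, 0.11, 0, 0, 0, -1, 3.5, -0.2, 0.11, 0, 0, 0, -1, 3.68, -0.2, 0.11, 0, 0, 0, -1, 3.68, -0.2, 0.11, 0, 0, 0, -1, 3.68, -0.2, 0.11, 0, 0, 0]' --grip_force 60

```text
time_s: 3.57
ee_pos: [561.4, -280.1, 74.8]
tool_rot: [-0.118, 0.697, 0.118, 0.697]
ft_force: [0.4, -0.5, 0.2]
grip_width: 85.4
```

Run:
```python
from h import *
s=st()
print(cmd((561,-280.7,73),109.5,s))
shot('wrist','wrist2');shot('scene','scene2')
```

```text
t 3.5667 p [ 561.4 -280.1   74.8] yawY 109.24 tilt 0.01 q [-0.463  0.604  0.103  1.07   0.    -0.799] f [ 0.4 -0.5  0.2] w 85.4
(array([ 0.044, -0.01 , -0.013]), array([-0.043,  0.002,  0.   ]))
```

View pics/wrist2.png

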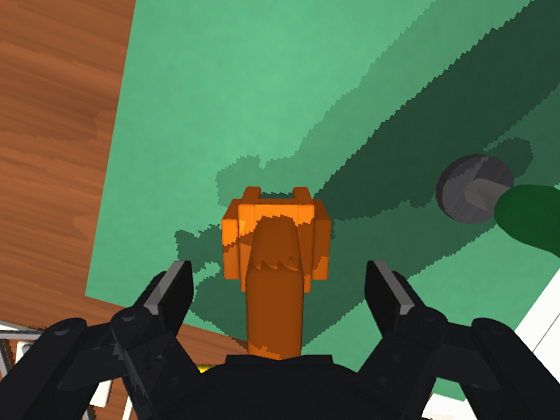

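The paddle is centred between the jaws (column 275 against the jaw centre at 279). Closing on it now.

>>> apply_moves --increments '[1, 0, 0, 0, 0, 0, 0, 1, 0, 0, 0, 0, 0, 0, 1, 0, 0, 0, 0, 0, 0, 1, 0, 0, 0, 0, 0, 0, 1, 0, 0, 0, 0, 0, 0, 1, 0, 0, 0, 0, 0, 0, 1, 0, 0, 0, 0, 0, 0, 1, 0, 0, 0, 0, 0, 0, 1, 0, 0, 0, 0, 0, 0, 1, 0, 0, 0, 0, 0, 0]' --grip_force 60

```text
time_s: 4.5
ee_pos: [561.4, -280.9, 74.3]
tool_rot: [-0.118, 0.697, 0.118, 0.697]
ft_force: [-0.5, -1.3, 1.5]
grip_width: 21.4
```

Run:
```python
from h import *
st(); shot('scene','scene3')
```

```text
t 4.5 p [ 561.4 -280.9   74.3] yawY 109.19 tilt 0.02 q [-0.464  0.605  0.103  1.069 -0.    -0.799] f [-0.5 -1.3  1.5] w 21.4
```

Gripped, with an opening of 21.4 mm. Next is the lift.

>>> apply_moves --increments '[1, -0.3, 0, 0, 0, 0, 0, 1, -0.9, 0, 0, 0, 0, 0, 1, -1.6, 0, 0, 0, 0, 0, 1, -2.3, 0, 0, 0, 0, 0, 1, -3.0, 0, 0, 0, 0, 0, 1, -3.6, 0, 0, 0, 0, 0, 1, -3.8, 0, 0, 0, 0, 0, 1, -3.8, 0, 0, 0, 0, 0, 1, -3.8, 0, 0, 0, 0, 0]'

```text
time_s: 5.3
ee_pos: [561.0, -280.6, 224.9]
tool_rot: [-0.118, 0.698, 0.118, 0.697]
ft_force: [-0.1, 0.9, -1.9]
grip_width: 21.3
```

Run:
```python
from h import *
s=st(); im,_,_=shot('scene','scene4')
print(cmd((508,299,228),112.5,s))
```

```text
t 5.3 p [ 561.  -280.6  224.9] yawY 109.19 tilt 0.07 q [-0.464  0.509  0.345  1.409  0.    -0.799] f [-0.1  0.9 -1.9] w 21.3
(array([-0.066, 14.12 ,  3.513]), array([-0.551, -0.008, -0.01 ]))
```

View pics/scene4.png

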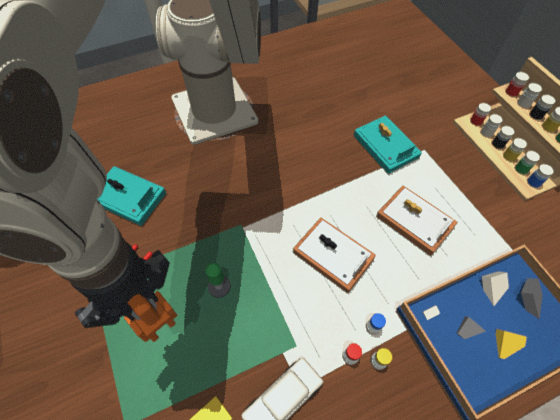

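The driver hangs upright in the gripper at (150,313). Carrying it across at height.

>>> apply_moves --increments '[1, 0, 0.4, 0.1, 0, 0, 0, 1, 0, 1.0, 0.25, 0, 0, 0, 1, 0, 1.7, 0.42, 0, 0, 0, 1, 0, 2.5, 0.62, -0.1, 0, 0, 1, 0, 3.3, 0.82, -0.1, 0, 0, 1, 0, 4.1, 1.0, -0.2, 0, 0, 1, 0, 4.9, 1.2, -0.2, 0, 0, 1, 0, 5.7, 1.4, -0.3, 0, 0, 1, 0, 6.5, 1.6, -0.3, 0, 0, 1, 0, 7.3, 1.8, -0.4, 0, 0, 1, 0, 8.1, 2.0, -0.4, 0, 0, 1, 0, 8.8, 2.2, -0.5, 0, 0]'

```text
time_s: 6.35
ee_pos: [526.7, 82.3, 223.5]
tool_rot: [-0.136, 0.696, 0.137, 0.692]
ft_force: [0.8, -0.3, -1.3]
grip_width: 21.2
```

Run:
```python
from h import *
s=st()
print(cmd((508,299,228),112.5,s))
```

```text
t 6.35 p [526.7  82.3 223.5] yawY 112.24 tilt 0.29 q [ 0.155  0.32   0.055  1.311  0.    -0.233] f [ 0.8 -0.3 -1.3] w 21.2
(array([-0.113,  5.19 ,  1.618]), array([-0.043, -0.045, -0.015]))
```

>>> apply_moves --increments '[1, 0, 0.8, 0.25, 0, 0, 0, 1, 0, 1.6, 0.5, 0, 0, 0, 1, 0, 2.4, 0.75, 0, 0, 0, 1, 0, 3.2, 1.0, 0, 0, 0, 1, 0, 3.9, 1.2, 0, 0, 0, 1, 0, 4.5, 1.4, 0, 0, 0, 1, 0, 4.8, 1.5, 0, 0, 0, 1, 0, 4.9, 1.53, 0, 0, 0, 1, 0, 4.9, 1.53, 0, 0, 0, 1, 0, 4.9, 1.53, 0, 0, 0]'

```text
time_s: 7.18
ee_pos: [511.0, 283.9, 225.1]
tool_rot: [-0.136, 0.695, 0.135, 0.693]
ft_force: [0.1, 0.4, -1.0]
grip_width: 21.2
```

Run:
```python
from h import *
s=st()
print(cmd((508,299,228),112.5,s))
shot('wrist','wrist5'); shot('scene','scene5'); shot('top','top5')
import cv2
cv2.imwrite('pics/c5.png',np.hstack([cv2.imread('pics/wrist5.png')[100:,150:410],cv2.imread('pics/top5.png')[60:380,60:340].copy() if 0 else cv2.resize(cv2.imread('pics/top5.png')[100:220,100:220],(320,320)),]) if 0 else cv2.resize(cv2.imread('pics/scene5.png')[110:290,300:520],(733,600)))
```

```text
t 7.1833 p [511.  283.9 225.1] yawY 112.15 tilt 0.14 q [ 5.07e-01  4.20e-01  2.07e-01  1.36e+00 -1.00e-03  1.21e-01] f [ 0.1  0.4 -1. ] w 21.2
(array([-0.074,  0.377,  0.072]), array([-0.058, -0.022,  0.009]))
```

View pics/wrist5.png

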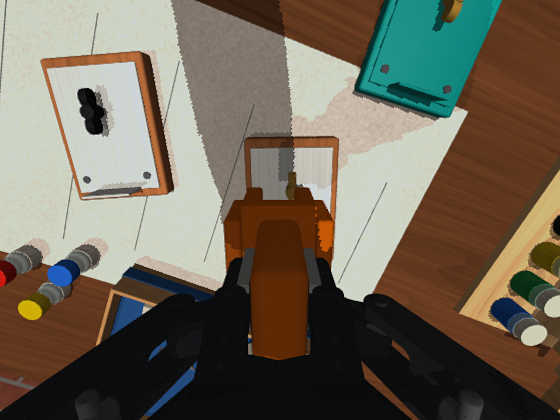

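View pics/c5.png

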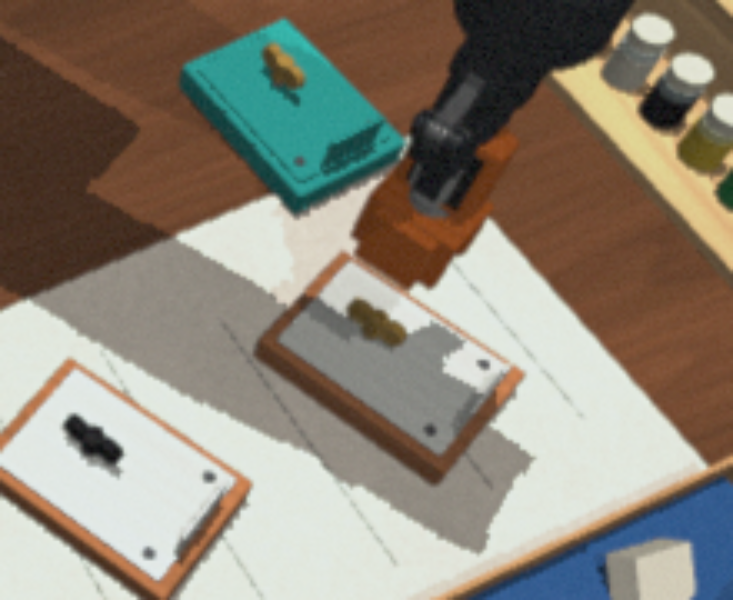

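View pics/top5.png

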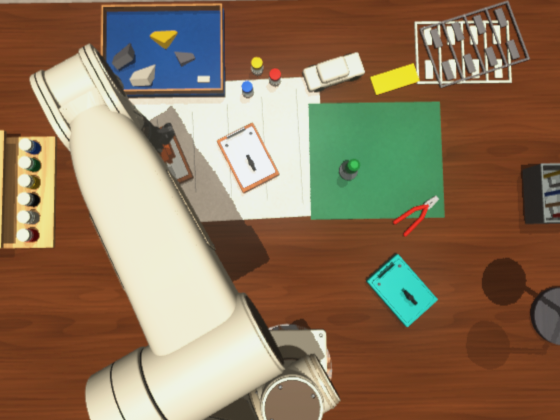

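Run:
```python
from h import *
z=np.load('scene0.npz'); im=z['im']; P=z['P']
S=P[180:255,370:465].reshape(-1,3); q=S[(abs(S[:,2]-28)<4)]; print(cv2.minAreaRect(q[:,:2].astype(np.float32)))
hsv=cv2.cvtColor(im,cv2.COLOR_BGR2HSV)
m=(hsv[...,1]>110)&(hsv[...,0]>14)&(hsv[...,0]<32); m[:195]=0;m[218:]=0; m[:,:400]=0;m[:,425:]=0
q=P[m];q=q[q[:,2]<100]; print(len(q),q.mean(0),q[:,2].min(),q[:,2].max(),cv2.minAreaRect(q[q[:,2]>40][:,:2].astype(np.float32)))
# wrist5 visible plinth near edge / driver collar
z=np.load('wrist5.npz'); P=z['P']; im=z['im']
hsv=cv2.cvtColor(im,cv2.COLOR_BGR2HSV)
S=P[130:260,235:350].reshape(-1,3); q=S[(abs(S[:,2]-28)<4)]; print('wrist plinth',cv2.minAreaRect(q[:,:2].astype(np.float32)))
a=np.radians(22.6); e=np.array([np.cos(a),np.sin(a)]); n=np.array([-e[1],e[0]])
print('u',(q[:,:2]@e).min(),'v',(q[:,:2]@n).min(),(q[:,:2]@n).max())
zt=np.load('top0.npz')['P'][118:208,118:208].reshape(-1,3); q=zt[abs(zt[:,2]-27.5)<4]
print('top: u',(q[:,:2]@e).min(),'v',(q[:,:2]@n).min(),(q[:,:2]@n).max())
# driver paddle top & collar from wrist5
m=(hsv[...,0]>5)&(hsv[...,0]<16)&(hsv[...,1]>180)&(P[...,2]>120)
Q=P[m]; c=np.array(robot.sense()['ee_pos'][:2])
for lo,hi in [(180,190),(190,215),(255,270)]:
    k=Q[(Q[:,2]>lo)&(Q[:,2]<hi)][:,:2]-c
    if len(k): print(lo,len(k),'u',(k@e).min(),(k@e).max(),'v',np.percentile(k@n,[1,50,99]))
```

```text
((549.030517578125, 260.3274841308594), (149.3903045654297, 202.31161499023438), 22.83927345275879)
110 [512.89814622 296.64231868  50.39382021] 39.82151664679034 56.21503626594576 ((512.2579956054688, 297.1607666015625), (39.10552215576172, 12.349870681762695), 28.031545639038086)
wrist plinth ((527.0203857421875, 305.96612548828125), (145.47520446777344, 102.1748275756836), 22.857467651367188)
u 531.3268436907061 v 28.659230142810426 131.2669352950247
top: u 527.5183069567191 v 29.168148191395254 132.86664018465757
180 447 u -28.809009075839995 -18.083328129902842 v [-29.43194303   1.145276    31.16601931]
190 3828 u -28.72520425722082 12.214509874103843 v [-30.06187923   0.59360586  31.62122361]
255 4994 u -24.772620806742395 15.574634626999298 v [-9.7311291   0.88600331 11.42298882]
```

Run:
```python
from h import *
s=st(); print(cmd((508.9,298.3,150),112.5,s))
```

```text
t 7.3333 p [511.6 283.6 226.1] yawY 112.07 tilt 0.03 q [ 0.506  0.419  0.208  1.36  -0.     0.121] f [-0.  -0.5 -1.3] w 21.4
(array([1.902, 0.366, 0.077]), array([-0.071, -0.004,  0.004]))
```

>>> apply_moves --increments '[1, 0, 0.2, 0.04, -0.06, 0, 0, 1, 0.2, 0.37, 0.08, -0.06, 0, 0, 1, 0.6, 0.37, 0.08, -0.06, 0, 0, 1, 1.1, 0.37, 0.08, -0.06, 0, 0, 1, 1.6, 0.37, 0.08, -0.06, 0, 0, 1, 1.9, 0.37, 0.08, -0.06, 0, 0, 1, 1.9, 0.37, 0.08, -0.06, 0, 0, 1, 1.9, 0.37, 0.08, -0.06, 0, 0]'

```text
time_s: 8.0
ee_pos: [508.0, 300.1, 149.2]
tool_rot: [-0.139, 0.694, 0.138, 0.693]
ft_force: [-0.4, 0.8, -0.2]
grip_width: 21.5
```

Run:
```python
from h import *
s=st(); print(cmd((508.9,298.3,103),112.5,s))
shot('wrist','wrist6'); shot('scene','scene6')
cv2.imwrite('pics/c6.png',np.hstack([cv2.resize(cv2.imread('pics/scene6.png')[130:250,360:480],(400,400)),cv2.resize(cv2.imread('pics/wrist6.png')[100:370,145:415],(400,400))]))
```

```text
t 8.0 p [508.  300.1 149.2] yawY 112.57 tilt 0.12 q [0.533 0.474 0.089 1.188 0.    0.14 ] f [-0.4  0.8 -0.2] w 21.5
(array([ 1.154, -0.049,  0.006]), array([ 0.011, -0.02 ,  0.002]))
```

View pics/c6.png

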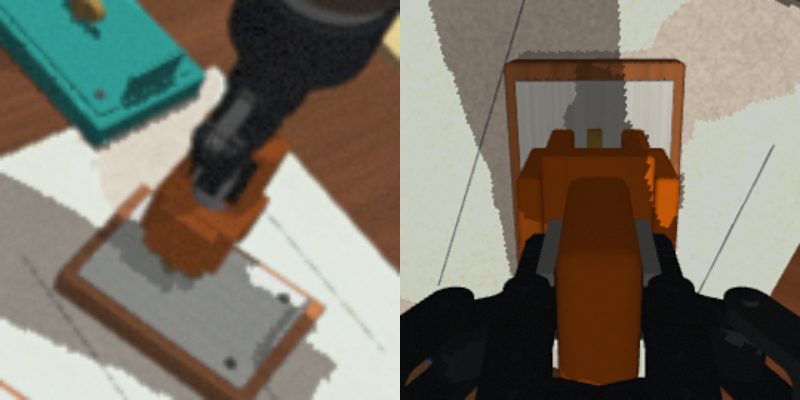

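The near end of the brass wing at crop (595,138) sits between the slot prongs at columns 562 and 635, so the two are lined up to about 2 mm. Descending with a small correction.

>>> apply_moves --increments '[1, 0.1, -0.04, 0, 0, 0, 0, 1, 0.3, -0.04, 0, 0, 0, 0, 1, 0.5, -0.04, 0, 0, 0, 0, 1, 0.7, -0.04, 0, 0, 0, 0, 1, 0.85, -0.04, 0, 0, 0, 0, 1, 1.0, -0.04, 0, 0, 0, 0, 1, 1.07, -0.04, 0, 0, 0, 0, 1, 1.12, -0.04, 0, 0, 0, 0, 1, 1.15, -0.04, 0, 0, 0, 0, 1, 1.15, -0.04, 0, 0, 0, 0, 1, 1.15, -0.04, 0, 0, 0, 0]'

```text
time_s: 9.02
ee_pos: [509.5, 298.7, 104.4]
tool_rot: [-0.138, 0.693, 0.138, 0.694]
ft_force: [0.2, -0.2, -1.0]
grip_width: 21.8
```

Run:
```python
from h import *
s=st(); print(s['moment'])
shot('wrist','wrist7'); shot('scene','scene7')
cv2.imwrite('pics/c7.png',np.hstack([cv2.resize(cv2.imread('pics/scene7.png')[130:250,360:480],(400,400)),cv2.resize(cv2.imread('pics/wrist7.png')[100:370,145:415],(400,400))]))
```

```text
t 9.0167 p [509.5 298.7 104.4] yawY 112.55 tilt 0.04 q [ 0.53   0.51   0.023  1.084 -0.     0.137] f [ 0.2 -0.2 -1. ] w 21.8
[-0.01449568  0.00906341  0.0525345 ]
```

View pics/c7.png

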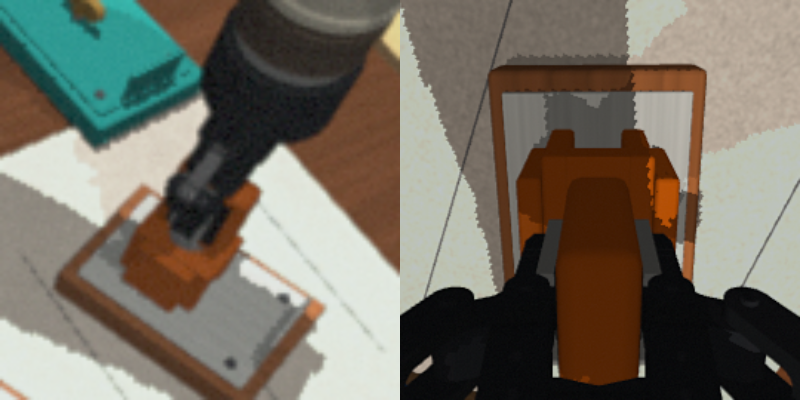

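The collar is down over the wings with no contact force. I estimate a 2 mm gap, so I'll seat it.

>>> apply_moves --increments '[1, 0.02, 0, 0, 0, 0, 0, 1, 0.04, 0, 0, 0, 0, 0, 1, 0.05, 0, 0, 0, 0, 0, 1, 0.05, 0, 0, 0, 0, 0, 1, 0.05, 0, 0, 0, 0, 0]'

```text
time_s: 9.53
ee_pos: [509.4, 298.6, 102.2]
tool_rot: [-0.138, 0.693, 0.138, 0.694]
ft_force: [0.9, -0.3, -0.3]
grip_width: 21.4
```

Run:
```python
from h import *
s=st(); print(s['moment'])
```

```text
t 9.5333 p [509.4 298.6 102.2] yawY 112.55 tilt 0.01 q [ 0.53   0.512  0.02   1.079 -0.     0.137] f [ 0.9 -0.3 -0.3] w 21.4
[-0.02012193  0.046617    0.06209624]
```

>>> apply_moves --increments '[1, 0, 0, 0, 0.5, 0, 0, 1, 0, 0, 0, 1, 0, 0, 1, 0, 0, 0, 1.5, 0, 0, 1, 0, 0, 0, 2, 0, 0, 1, 0, 0, 0, 2.5, 0, 0, 1, 0, 0, 0, 3, 0, 0, 1, 0, 0, 0, 3.5, 0, 0, 1, 0, 0, 0, 4, 0, 0, 1, 0, 0, 0, 4.5, 0, 0, 1, 0, 0, 0, 5, 0, 0, 1, 0, 0, 0, 5.5, 0, 0, 1, 0, 0, 0, 6, 0, 0]'

```text
time_s: 10.53
ee_pos: [509.2, 299.3, 102.3]
tool_rot: [0.084, 0.702, -0.083, 0.702]
ft_force: [-0.1, 1.3, -0.5]
grip_width: 21.3
```

Run:
```python
from h import *
s=st(); print(s['moment'])
```

```text
t 10.5333 p [509.2 299.3 102.3] yawY 76.45 tilt 0.08 q [5.310e-01 5.120e-01 2.000e-02 1.079e+00 1.000e-03 7.670e-01] f [-0.1  1.3 -0.5] w 21.3
[0.37600632 0.08265487 0.10774236]
```

>>> apply_moves --increments '[1, 0, 0, 0, 0.6, 0, 0, 1, 0, 0, 0, 1.2, 0, 0, 1, 0, 0, 0, 1.8, 0, 0, 1, 0, 0, 0, 2.4, 0, 0, 1, 0, 0, 0, 3, 0, 0, 1, 0, 0, 0, 3.6, 0, 0, 1, 0, 0, 0, 4.2, 0, 0, 1, 0, 0, 0, 4.8, 0, 0, 1, 0, 0, 0, 5.4, 0, 0, 1, 0, 0, 0, 6, 0, 0, 1, 0, 0, 0, 6.5, 0, 0, 1, 0, 0, 0, 6.8, 0, 0]'

```text
time_s: 11.53
ee_pos: [509.8, 299.9, 102.3]
tool_rot: [0.324, 0.629, -0.322, 0.629]
ft_force: [1.6, 3.1, -2.3]
grip_width: 21.5
```

Run:
```python
from h import *
s=st(); print(s['moment'])
shot('wrist','wrist8'); shot('scene','scene8')
cv2.imwrite('pics/c8.png',np.hstack([cv2.resize(cv2.imread('pics/scene8.png')[130:250,360:480],(400,400)),cv2.resize(cv2.imread('pics/wrist8.png')[100:370,145:415],(400,400))]))
```

```text
t 11.5333 p [509.8 299.9 102.3] yawY 35.68 tilt 0.16 q [0.531 0.512 0.021 1.077 0.002 1.479] f [ 1.6  3.1 -2.3] w 21.5
[ 0.63490733 -0.22663345  0.11284554]
```

View pics/c8.png

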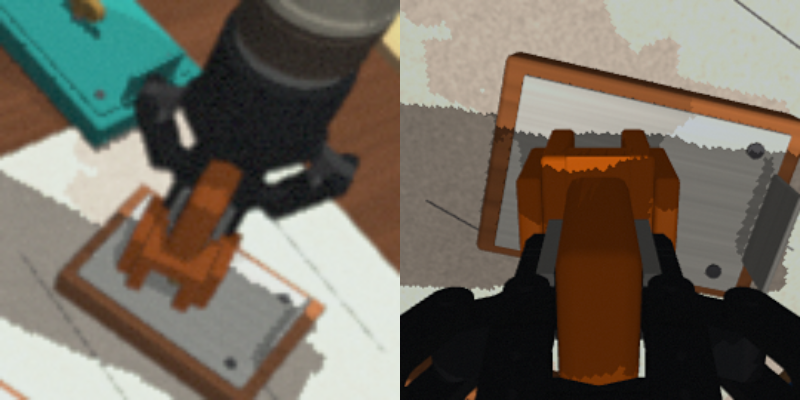

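The driver is upright, has turned about 77°, and the collar is still on the plate. Releasing, then retreating straight up.

>>> apply_moves --increments '[0.3, 0, 0, 0, 0, 0, 0, 0.0, 0, 0, 0, 0, 0, 0, -0.5, 0, 0, 0, 0, 0, 0, -1, 0, 0, 0, 0, 0, 0, -1, 0, 0, 0, 0, 0, 0, -1, 0, 0, 0, 0, 0, 0, -1, 0, 0, 0, 0, 0, 0, -1, 0, 0, 0, 0, 0, 0, -1, 0, 0, 0, 0, 0, 0, -1, 0, 0, 0, 0, 0, 0]'

```text
time_s: 12.47
ee_pos: [509.3, 298.6, 102.1]
tool_rot: [0.322, 0.629, -0.322, 0.629]
ft_force: [0.2, -0.2, 0.5]
grip_width: 85.3
```

Run:
```python
from h import *
s=st(); print(cmd((509.5,299.5,240),35.7,s))
shot('wrist','wrist9')
```

```text
t 12.4667 p [509.3 298.6 102.1] yawY 35.75 tilt 0.0 q [0.53  0.512 0.02  1.079 0.    1.477] f [ 0.2 -0.2  0.5] w 85.3
(array([-3.447,  0.017, -0.015]), array([ 0.009, -0.   ,  0.   ]))
```

View pics/wrist9.png

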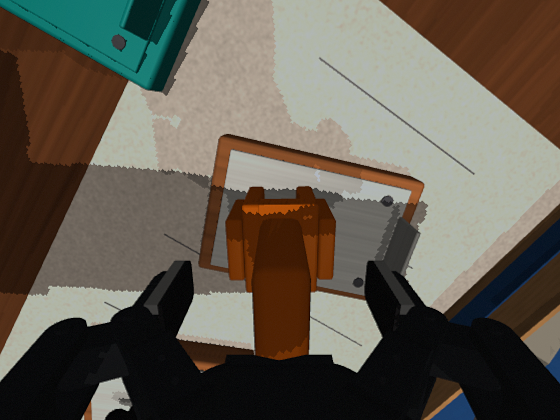

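The driver stands free between the open jaws, with the paddle near column 281. Raising the gripper.

>>> apply_moves --increments '[-1, -0.2, 0, 0, 0, 0, 0, -1, -0.6, 0, 0, 0, 0, 0, -1, -1.2, 0, 0, 0, 0, 0, -1, -1.9, 0, 0, 0, 0, 0, -1, -2.6, 0, 0, 0, 0, 0, -1, -3.2, 0, 0, 0, 0, 0, -1, -3.4, 0, 0, 0, 0, 0, -1, -3.4, 0, 0, 0, 0, 0, -1, -3.4, 0, 0, 0, 0, 0]'

```text
time_s: 13.27
ee_pos: [509.3, 298.6, 238.0]
tool_rot: [0.323, 0.629, -0.322, 0.629]
ft_force: [-0.9, 0.3, 0.0]
grip_width: 85.8
```

Run:
```python
from h import *
s=st(); print(cmd((440,240,245),35.7,s))
im,d,P=shot('wrist','wrist10')
hsv=cv2.cvtColor(im,cv2.COLOR_BGR2HSV)
m=(hsv[...,0]>5)&(hsv[...,0]<16)&(hsv[...,1]>180)&(P[...,2]>125)
q=P[m]; print(np.median(q[:,2]),q.mean(0),cv2.minAreaRect(q[:,:2].astype(np.float32)))
shot('scene','scene10')
cv2.imwrite('pics/c10.png',np.hstack([cv2.resize(cv2.imread('pics/scene10.png')[130:250,360:480],(400,400)),cv2.resize(cv2.imread('pics/wrist10.png')[100:370,145:415],(400,400))]))
```

```text
t 13.2667 p [509.3 298.6 238. ] yawY 35.75 tilt 0.03 q [0.53  0.425 0.248 1.393 0.    1.477] f [-0.9  0.3  0. ] w 85.8
(array([-0.175, -2.262,  0.177]), array([ 0.009,  0.   , -0.004]))
137.0038685850171 [505.13835748 305.30309401 152.12573563] ((497.5735778808594, 307.05157470703125), (90.46675109863281, 94.02190399169922), 76.33985137939453)
```

View pics/c10.png

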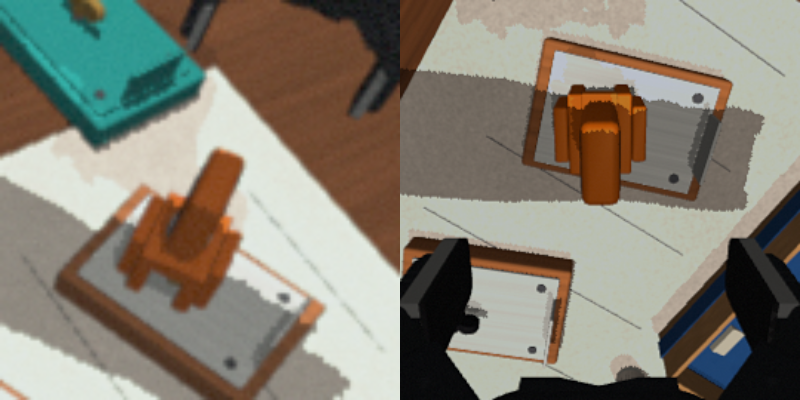

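Run:
```python
from h import *
z=np.load('wrist10.npz'); im,P=z['im'],z['P']
hsv=cv2.cvtColor(im,cv2.COLOR_BGR2HSV)
m=(hsv[...,0]>5)&(hsv[...,0]<16)&(hsv[...,1]>180)
for lo,hi in ((133,142),(68,76)):
    q=P[m&(P[...,2]>lo)&(P[...,2]<hi)]; q=q[np.hypot(q[:,0]-509,q[:,1]-299)<60]
    print(len(q),np.median(q[:,2]),cv2.minAreaRect(q[:,:2].astype(np.float32)))
st(); robot.hand_in()
```

```text
1403 137.0097244045567 ((509.65667724609375, 299.36773681640625), (21.69959259033203, 48.19791030883789), 36.84987258911133)
1670 71.34432572240027 ((510.0418701171875, 299.1054382324219), (62.62640380859375, 57.20350646972656), 37.051578521728516)
t 13.3667 p [508.4 298.1 236.2] yawY 35.75 tilt 0.2 q [0.53  0.427 0.246 1.393 0.    1.477] f [-0.8 -0.3 -0.3] w 85.6
the job is handed in; nothing more can be done
```

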